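# Load the toppings carousel

### The arm

A 6-joint arm with a two-finger parallel gripper is mounted at the origin on the work surface. World frame = base frame: x ahead of the robot, y to its left, z up, the work surface at z = 0. Lengths are in m, angles in degrees, forces in N, time in s.
With the tool pointing down it reaches from about 0.325 to 0.85 m from the base axis. Payload 15.5 kg.
Tool frame: the origin (TCP) lies at the very end of the fingers, on their centre line; the grasp point (between the pads) lies 19 mm behind it; z points along the fingers, y is the line along which they close (so a half turn about z gives the same grasp; the last joint's range is limited). The gripper opens to 91 mm and grips with 3 to 60 N. Pads are 32 mm wide; open, the fingers measure 118 mm over their backs; the gripper's body (76 mm by 178 mm) begins 60 mm behind the grasp point.
Start: joints at [61.221, 28.281, 77.091, -0, 74.628, -5.472], TCP at [0.247, 0.574, 0.214] pointing down, gripper open.
Joint ranges: [-166.48, 166.48], [-47.26, 123.95], [12.59, 153.08], [-70.14, 250.14], [6.76, 159.57], [-176.63, 176.63]. Speed limits (degrees/s): [108.29, 108.29, 147.25, 172.46, 172.46, 172.46].

### API

Orientations are given as [roll, pitch, yaw] about the fixed x, y, z axes, in that order (R = Rz(yaw) Ry(pitch) Rx(roll)).
In Python, from station import manip gives the robot as it stands.
- The arm moves only by the tool jog_arm, never from a script. Its argument "deltas" is a list that holds one entry, the list of rows, each a list of 7 numbers: the shift along the tool's x, y, z in mm, then the turn, a rotation vector about the tool's x, y, z in degrees, then the opening, from -1 (shut) to 1 (fully open). A call has 1 to 8 rows; each row is the pose to reach, as a shift and turn from the pose commanded when the call began, along the tool's axes at that moment; what a row does not reach only later rows make up. A row lasts 1/8 s, in which the tool goes at most 62.5 mm and 10.7 degrees, less where a joint would pass 70% of its speed; a pose out of reach is approached as far as the arm can. A call with a gripper value outside its range is refused whole. The fingers move at their own pace and stop on an object; "grip_force" is the grip in N (left out, the last holds). Time passes only in rows, so rows that repeat a pose let the fingers close. It gives the time, the measured TCP pose, the force, the opening and the grip force at its end, in the units of the state.
- manip.observe(): the state, without advancing time (a new reading comes with each control period).
- manip.snapshot(name): name is "scene" or "side" or "wrist"; returns a dict with "img" (420x560x3 uint8, red, green, blue), "fx", "fy", "cx", "cy" (pixels), "cam_to_world" (4x4, takes a point from camera to world coordinates). Camera axes: x right, y down, z forward; pixel columns grow to the right and rows downward; lengths in m; the calibration is good to about 2 mm. The wrist camera is an equidistant fisheye: a pixel r from the principal point sees the ray r / f radians off the axis. A picture is of the moment at which its call begins. There is no depth.
- manip.hand_in(): hands the job in; it is judged then, once.
The state is a dict: "time_s": time; "joints": joint angles; "qvel": joint speeds; "effort": joint torques, N m; "ee_pos": TCP position; "orientation": TCP orientation; "wrist_force": force on the tool from outside, world axes, zero at the start; "ft_torque": the same for the moment, N m; "opening": opening from 0.0 (shut) to 1.0 (fully open); "grip_force": force on a finger pad.
Only numpy, scipy, OpenCV 4.12 (cv2) and the standard library are available. Lean on these libraries where they do the work, as an engineer would, in place of code of your own. Each camera call takes 0.05 s, during which the arm holds its last target. There are 200 camera calls.

### The job

Load the toppings carousel: take the nested steel tins apart from the top down and seat every tin flat and square in an empty pocket of the carousel, one to a pocket, through the gap in its clear cover. To bring an empty pocket to the gap, lift the sprung T-handle, turn the head and let the handle drop home. Finish with all the tins, the ones already in it too, seated and the handle fully home, and leave the mug, ramekin and tongs where they are.

Things in the scene. Friction and masses are not known exactly. Their poses are not given: they have to be found in the camera images.
- carousel: toppings carousel, fixed on the cart: round steel base 344 mm across, 10 mm high; three posts at the back carry a fixed flat clear cover 338 mm across, 82 to 87 mm above the cart top. Its one open gap is a sector 42 degrees to either side of the carousel's -x direction (about towards the robot): tins pass only there, from above. Origin: centre of the underside, on the head's axis, z up
- gap (a point): fixed point in the middle of the gap, 105 mm from the head's axis and level with the top of the head's plate, 50 mm above the cart top; +x points to the axis. The pocket standing at the gap has its centre here. A gripper closing along this y has most room
- head (a joint): angle of the turning head (rad, counter-clockwise from above, 0 at the start, free for two turns either way). It is an aluminium plate 310 mm across, top 50 mm above the cart top, with six square cut-outs (pockets) of 59 mm, 60 degrees apart on a circle of 105 mm radius. It locks at multiples of pi/3: one pocket at the gap, five under the cover
- handle (a joint): lift of the sprung T-handle (m; 0 = home, stop at 0.020). It turns with the head. Its cross pin lies in two of six V notches of a fixed steel crown (82 mm across, teeth 104 mm above the cart top): home, the head is locked; lifted 14 mm or more it can turn. A spring (6 N, at the top 10 N) pulls it down. A notch catches and centres the pin within 10 degrees of a station; else it rides on the teeth
- grip (a point): point on the axis to grip the T-handle at, 127 mm above the cart top when home. Its black plastic bar is 72 mm long (this x axis), 16 mm thick (y, pinch it so, from above) and 24 mm high: 7 mm above this point, 17 mm below it, and 6 mm clear of the crown teeth
- pocket0 (a point): centre of pocket 0, on the top of the head's plate; +x points to the head's axis, the sides of the cut-out are parallel to x and y. The numbers run counter-clockwise from above; pocket 0 stands at the gap when joint head reads 0
- pocket1 (a point): centre of pocket 1, on the top of the head's plate; +x points to the head's axis, the sides of the cut-out are parallel to x and y
- pocket2 (a point): centre of pocket 2, on the top of the head's plate; +x points to the head's axis, the sides of the cut-out are parallel to x and y
- pocket3 (a point): centre of pocket 3, on the top of the head's plate; +x points to the head's axis, the sides of the cut-out are parallel to x and y
- pocket4 (a point): centre of pocket 4, on the top of the head's plate; +x points to the head's axis, the sides of the cut-out are parallel to x and y
- pocket5 (a point): centre of pocket 5, on the top of the head's plate; +x points to the head's axis, the sides of the cut-out are parallel to x and y
- tin_a: stainless square tin, 110 to 220 g, standing on the cart, to be loaded: open collar 66 mm square, 30 to 54 mm above the foot, walls 3 mm; tapered foot 53 mm square under the collar, 49 mm at the bottom. Origin: centre of the foot's underside, z up, sides parallel to x and y. Seated, the collar lies on the plate and the origin 30 mm below the plate's top
- tin_b: a tin like tin_a, standing on the cart at the start, to be loaded
- tin_c: a tin like tin_a, to be loaded; at the start nested in tin_a with its origin 33 mm above that one's (21 mm deep: lift it straight up 25 mm or more to free it)
- tin_d: a tin like tin_a, to be loaded; at the start nested in tin_b with its origin 33 mm above that one's (21 mm deep: lift it straight up 25 mm or more to free it). May be absent
- tin_e: a tin like tin_a, to be loaded; at the start nested in tin_c with its origin 33 mm above that one's (21 mm deep: lift it straight up 25 mm or more to free it). May be absent
- set_a: a tin like tin_a, already seated in a pocket at the start, to stay in the carousel. May be absent
- set_b: a tin like tin_a, already seated in a pocket at the start, to stay in the carousel. May be absent
- set_d: a tin like tin_a, already seated in a pocket at the start, to stay in the carousel. May be absent
- set_e: a tin like tin_a, already seated in a pocket at the start, to stay in the carousel. May be absent
- mug: blue enamel mug, 82 mm diameter, 82 mm high, handle towards its +y; leave alone. Origin: centre of its underside
- ramekin: white ceramic ramekin, 90 mm diameter, 45 mm high; leave alone. Origin: centre of its underside
- tongs: steel tongs lying flat, 250 mm long (x), 54 mm wide, 18 mm high; leave alone. Origin: centre of the underside

How it is judged (in metres and radians):
At the end, for the whole second after the job is handed in: every tin present is seated in a pocket: foot 16 to 23 mm above the carousel's underside and 98 to 112 mm from its axis, tilt under 0.05 rad, at rest; the T-handle is home (under 3 mm, so the head stands at a station); mug, ramekin and tongs stand within 30 mm of where they were (horizontal distance between tin_a and carousel between 0.098 and 0.112 m and z of tin_a in the frame of carousel between 0.016 and 0.023 m and angle between each of tin_a, tin_b, tin_c, tin_d, tin_e, set_a, set_b, set_d, set_e's own z axis and vertical below 0.05 rad and linear speed of each of tin_a, tin_b, tin_c, tin_d, tin_e, set_a, set_b, set_d, set_e below 0.02 m/s and horizontal distance between tin_b and carousel between 0.098 and 0.112 m and z of tin_b in the frame of carousel between 0.016 and 0.023 m and horizontal distance between tin_c and carousel between 0.098 and 0.112 m and z of tin_c in the frame of carousel between 0.016 and 0.023 m and horizontal distance between tin_d and carousel between 0.098 and 0.112 m and z of tin_d in the frame of carousel between 0.016 and 0.023 m and horizontal distance between tin_e and carousel between 0.098 and 0.112 m and z of tin_e in the frame of carousel between 0.016 and 0.023 m and horizontal distance between set_a and carousel between 0.098 and 0.112 m and z of set_a in the frame of carousel between 0.016 and 0.023 m and horizontal distance between set_b and carousel between 0.098 and 0.112 m and z of set_b in the frame of carousel between 0.016 and 0.023 m and horizontal distance between set_d and carousel between 0.098 and 0.112 m and z of set_d in the frame of carousel between 0.016 and 0.023 m and horizontal distance between set_e and carousel between 0.098 and 0.112 m and z of set_e in the frame of carousel between 0.016 and 0.023 m and value of joint handle below 0.003 m and distance of each of mug, ramekin, tongs from where it was at the start of the episode below 0.03 m); the robot touches nothing.
It fails at once if the mug is knocked away (more than 50 mm) or tipped over (distance of mug from where it was at the start of the episode above 0.05 m or angle between mug's own z axis and vertical above 0.5 rad).
It fails at once if the ramekin is knocked away (more than 50 mm) or tipped over (distance of ramekin from where it was at the start of the episode above 0.05 m or angle between ramekin's own z axis and vertical above 0.5 rad).
It fails at once if the tongs is knocked away (more than 50 mm) or tipped over (distance of tongs from where it was at the start of the episode above 0.05 m or angle between tongs's own z axis and vertical above 0.5 rad).
Of tin_d, tin_e only 1 to 2 are there at a start; the rules pass over those that are not, and their reading is None.
Of set_a, set_b, set_d, set_e only 1 to 1 are there at a start; the rules pass over those that are not, and their reading is None.
At some moment in a run one of tin_a, tin_b may be knocked a few centimetres aside while the robot is not near it.
Once in a run the grip may slacken for a moment while it holds something.
It also fails if it takes over 210 s, if anything falls off the work surface, if the arm or the gripper's body presses on something with over 40 N, if the wrist force passes 120 N, or if a joint passes its speed limit or range.

## Working session

There is one attempt and no reset: what is moved stays moved. The work goes in short steps, Python scripts to look and compute and a tool call to move; the robot and the scene stay as the last step left them, time stands still between calls to the robot, and variables do not carry over. Pictures are saved under pics/ and viewed, at most 14 in all, crops included, and the job is handed in when it is done.

Besides the shell and the picture viewer there is one more tool, called after "Emit:" as name(argument=value, ...) on one line, values as JSON. jog_arm: Moves the arm, as the interface text tells. Its arguments: {"type":"object","properties":{"deltas":{"type":"array","items":{"type":"array","items":{"type":"array","items":{"type":"number"}}}},"grip_force":{"type":"number"}},"required":["deltas"]}

```bash
ls; mkdir -p pics; python3 - <<'E'
from station import manip
import cv2
for n in ["scene","side","wrist"]:
    s=manip.snapshot(n); cv2.imwrite(f"pics/{n}0.png",s["img"][:,:,::-1])
    print(n,s["fx"],s["fy"],s["cx"],s["cy"],s["cam_to_world"])
print(manip.observe())
E
```

```text
pics
scene 404.90059388303206 404.90059388303206 283.79203991186193 204.8693622270646 [[-0.43877861  0.76975464 -0.46362822  1.086684  ]
 [ 0.89858894  0.37778934 -0.22318855  0.25435219]
 [ 0.00335338 -0.51454155 -0.85745889  0.98755607]
 [ 0.          0.          0.          1.        ]]
side 473.78018413454623 473.78018413454623 276.94222387586416 206.97988309782573 [[ 0.81455089 -0.32940253  0.47749432 -0.00686094]
 [-0.57965172 -0.43011968  0.69209894 -0.89093019]
 [-0.02259944 -0.84053021 -0.54129311  0.83482891]
 [ 0.          0.          0.          1.        ]]
wrist 325.19226210127806 325.19226210127806 283.8521871508819 204.46495315852536 [[ 3.95578960e-01  8.87202560e-01  2.37463478e-01  1.80270542e-01]
 [ 9.18431602e-01 -3.81895922e-01 -1.03145031e-01  6.01562337e-01]
 [-8.24201915e-04  2.58895966e-01 -9.65904860e-01  3.84171291e-01]
 [ 0.00000000e+00  0.00000000e+00  0.00000000e+00  1.00000000e+00]]
{'time_s': 0.15, 'joints': array([ 6.12213959e+01,  2.83076331e+01,  7.71177689e+01,  7.50489753e-04,
        7.46298617e+01, -5.47050381e+00]), 'qvel': array([-0.02290543, -0.08390505, -0.09459807, -0.03785634, -0.07606001,
       -0.00170061]), 'effort': array([-1.36828348e-04, -8.79186988e+01, -3.82029247e+01,  7.08932360e-02,
        5.05944144e-02,  4.46387367e-05]), 'ee_pos': array([0.24713694, 0.57374638, 0.21347233]), 'orientation': array([-1.79945057e+02, -5.98863249e-03,  1.56691698e+02]), 'wrist_force': array([-0.16485727, -0.84770851, -1.07970981]), 'ft_torque': array([-3.01806810e-02,  2.35193619e-05,  1.74130413e-02]), 'grip_force': 0.0, 'opening': 1.0005177943284522}
```

View pics/scene0.png

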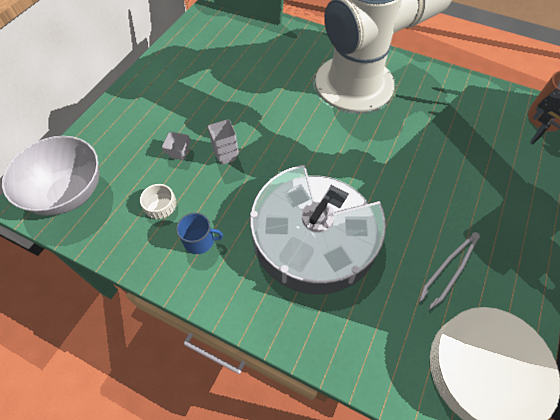

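View pics/side0.png

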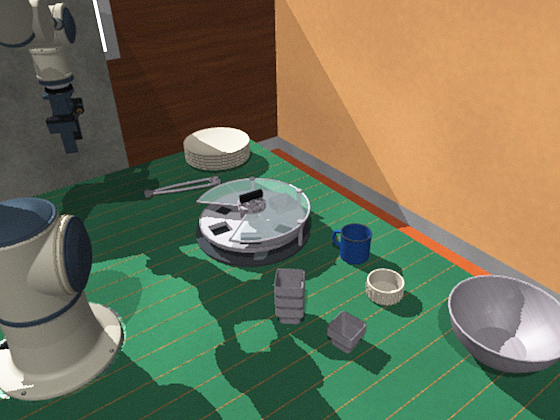

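View pics/wrist0.png

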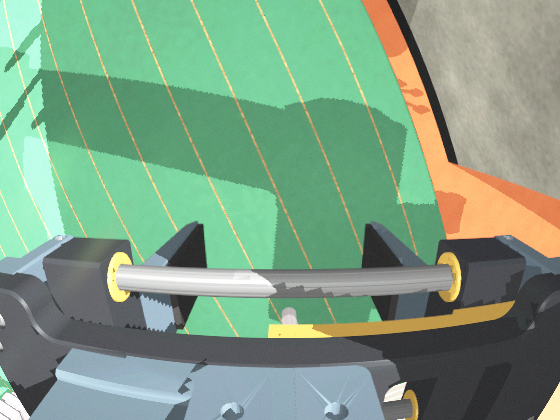

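```bash
python3 - <<'E'
import cv2
a=cv2.imread("pics/side0.png")[170:360,190:380]; b=cv2.imread("pics/scene0.png")[110:290,150:400]
cv2.imwrite("pics/sidec.png",cv2.resize(a,None,fx=3.15,fy=3.15,interpolation=cv2.INTER_CUBIC))
cv2.imwrite("pics/scenec.png",cv2.resize(b,None,fx=3.2,fy=3.2,interpolation=cv2.INTER_CUBIC))
E
```

```text
(no output)
```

View pics/sidec.png

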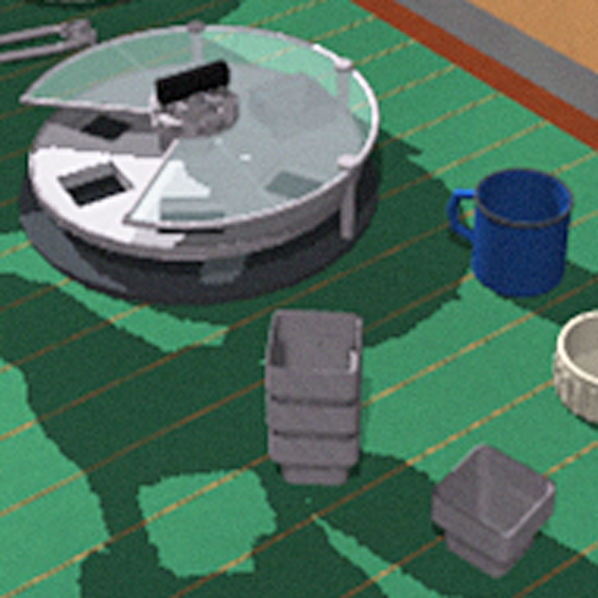

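View pics/scenec.png

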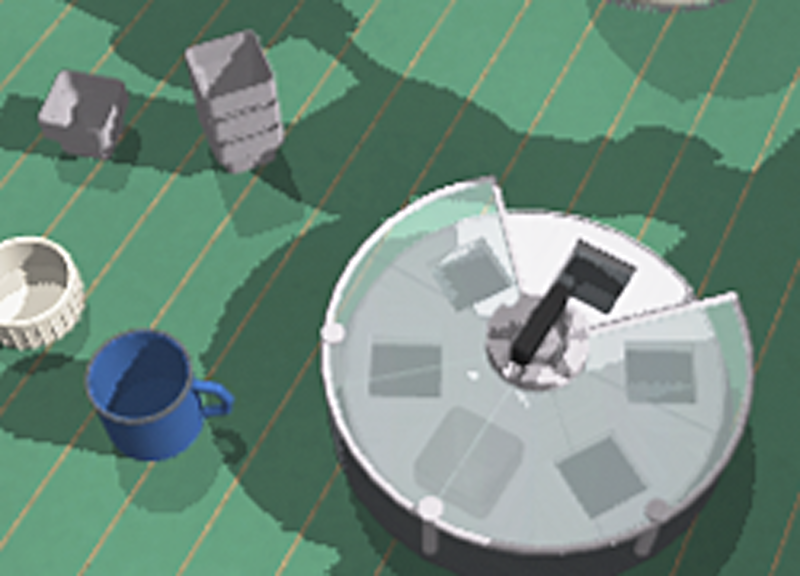

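```bash
cat > h.py <<'E'
import numpy as np, cv2
from scipy.spatial.transform import Rotation as R
from scipy.optimize import least_squares
from station import manip
C={'scene':(404.90059,283.79204,204.86936,np.array([[-0.43877861,0.76975464,-0.46362822,1.086684],[0.89858894,0.37778934,-0.22318855,0.25435219],[0.00335338,-0.51454155,-0.85745889,0.98755607]])),
'side':(473.78018,276.94222,206.97988,np.array([[0.81455089,-0.32940253,0.47749432,-0.00686094],[-0.57965172,-0.43011968,0.69209894,-0.89093019],[-0.02259944,-0.84053021,-0.54129311,0.83482891]]))}
def ray(d,T,z):
    d=T[:3,:3]@d; o=T[:3,3]; return o+d*(z-o[2])/d[2]
def px(cam,u,v,z):
    f,cx,cy,T=C[cam]; return ray(np.array([(u-cx)/f,(v-cy)/f,1]),T,z)
def wpx(T,u,v,z,f=325.192262,cx=283.852187,cy=204.464953):
    a,b=u-cx,v-cy; r=np.hypot(a,b)+1e-9; t=r/f
    return ray(np.array([np.sin(t)*a/r,np.sin(t)*b/r,np.cos(t)]),T,z)
def wproj(T,P,f=325.192262,cx=283.852187,cy=204.464953):
    p=T[:3,:3].T@(np.asarray(P)-T[:3,3]); r=np.hypot(p[0],p[1]); t=np.arctan2(r,p[2])
    return np.array([cx+f*t*p[0]/r,cy+f*t*p[1]/r])
def plan(*tg,pose=None):
    """targets (x,y,z,yaw) world tool-down; each printed as delta from the pose of the previous one. yaw taken mod 180"""
    s=manip.observe(); p=s['ee_pos'] if pose is None else np.array(pose[:3]); y=s['orientation'][2] if pose is None else pose[3]
    print('now',np.round(s['ee_pos'],4),np.round(s['orientation'],2),'j6',round(s['joints'][5],1),'t',s['time_s'])
    for t in tg:
        M=R.from_euler('xyz',[180,0,y],degrees=True)
        d=M.inv().apply(np.array(t[:3])-p)*1000; dy=t[3]-y
        dy=(dy+90)%180-90 if len(t)<5 else dy
        print('d',np.round(d,1),'rz',round(-dy,2)); p=np.array(t[:3]); y=y+dy
def square(pts,s):
    "fit square side s to corner pts -> x,y,yaw(mod90), rms"
    pts=np.array(pts)[:,:2]; c=pts.mean(0)
    best=None
    for a0 in np.arange(0,90,15):
        def f(q):
            cs=[q[:2]+s/2*np.array([[np.cos(q[2]),-np.sin(q[2])],[np.sin(q[2]),np.cos(q[2])]])@np.array(k) for k in((1,1),(-1,1),(-1,-1),(1,-1))]
            return np.concatenate([min((p-k for k in cs),key=np.linalg.norm) for p in pts])
        r=least_squares(f,[*c,np.radians(a0)])
        if best is None or r.cost<best.cost: best=r
    return np.round(best.x[:2],4),round(np.degrees(best.x[2])%90,1),round(1e3*np.sqrt(2*best.cost/len(pts)),1)
E
python3 - <<'E'
from h import *
sc=lambda u,v,z: px('scene',150+u/3.2,110+v/3.2,z)
sd=lambda u,v,z: px('side',190+u/3.15,170+v/3.15,z)
P={1:(475,273),2:(405,371),5:(661,374),4:(601,475)}
W={k:sc(*v,.05)[:2] for k,v in P.items()}
def f(q): return np.concatenate([W[k]-q[:2]+.105*np.array([np.cos(q[2]+k*np.pi/3),np.sin(q[2]+k*np.pi/3)]) for k in W])
r=least_squares(f,[.65,.1,0]); print('carousel',r.x,np.degrees(r.x[2]),np.round(r.fun*1e3,1))
print('gap corner pk', square([sc(580,240,.05),sc(635,268,.05),sc(612,312,.05)],.059))
print('side gap', square([sd(58,184,.05),sd(111,162,.05),sd(133,184,.05),sd(78,207,.05)],.059))
print('bar', sc(520,362,.134),sc(572,262,.134), sd(157,80,.134),sd(228,65,.134))
print('stack', square([sc(187,50,.12),sc(252,32,.12),sc(275,92,.12),sc(208,108,.12)],.066), square([sd(271,312,.12),sd(361,315,.12),sd(359,372,.12),sd(268,370,.12)],.066))
print('single', square([sc(64,70,.054),sc(125,78,.054),sc(107,135,.054),sc(42,115,.054)],.066), square([sd(487,447,.054),sd(554,490,.054),sd(508,535,.054),sd(435,497,.054)],.066))
print('mug',sc(140,375,.082),'ram',sc(30,280,.045))
E
```

```text
carousel [ 0.59935293  0.11638527 -0.1013718 ] -5.8081764228207025 [-3.3  1.7  3.5  0.9 -0.1 -1.4 -0.1 -1.2]
gap corner pk (array([0.4934, 0.1255]), np.float64(87.1), np.float64(4.5))
side gap (array([0.49  , 0.1191]), np.float64(89.3), np.float64(8.3))
bar [0.6406884  0.11625437 0.134     ] [0.54133798 0.11672041 0.134     ] [0.56269099 0.11918664 0.134     ] [0.62851916 0.10188973 0.134     ]
stack (array([ 0.4796, -0.2313]), np.float64(45.7), np.float64(4.4)) (array([ 0.4743, -0.2373]), np.float64(51.1), np.float64(2.4))
single (array([ 0.5236, -0.3716]), np.float64(13.6), np.float64(4.9)) (array([ 0.5261, -0.3767]), np.float64(12.7), np.float64(6.0))
mug [ 0.75612866 -0.15645618  0.082     ] ram [ 0.70615244 -0.30752546  0.045     ]
```

```bash
python3 - <<'E'
from h import *
plan((.53,-.33,.28,138))
E
```

```text
now [0.2471 0.5737 0.2135] [-1.7995e+02 -1.0000e-02  1.5669e+02] j6 -5.5 t 0.15
d [-617.4 -718.1  -66.5] rz 18.69
```

Emit:
jog_arm(deltas=[[[-150, -180, -66, 0, 0, 6, 1], [-310, -360, -66, 0, 0, 12, 1], [-310, -360, -66, 0, 0, 18.7, 1], [-310, -360, -66, 0, 0, 18.7, 1], [-310, -360, -66, 0, 0, 18.7, 1], [-310, -360, -66, 0, 0, 18.7, 1], [-310, -360, -66, 0, 0, 18.7, 1], [-310, -360, -66, 0, 0, 18.7, 1]]])

```text
time_s: 1.15
ee_pos: [0.3899, 0.1184, 0.2803]
orientation: [180.0, 0.0, 137.9]
wrist_force: [0.6, -0.6, 0.3]
opening: 1.0
grip_force: 0.0
```

```bash
python3 - <<'E'
from h import *
plan((.53,-.33,.28,138))
E
```

```text
now [0.3899 0.1184 0.2803] [1.7999e+02 3.0000e-02 1.3792e+02] j6 -39.4 t 1.15
d [-4.045e+02 -2.389e+02  3.000e-01] rz -0.08
```

Emit:
jog_arm(deltas=[[[-404, -239, 0, 0, 0, 0, 1], [-404, -239, 0, 0, 0, 0, 1], [-404, -239, 0, 0, 0, 0, 1], [-404, -239, 0, 0, 0, 0, 1], [-404, -239, 0, 0, 0, 0, 1], [-404, -239, 0, 0, 0, 0, 1], [-404, -239, 0, 0, 0, 0, 1], [-404, -239, 0, 0, 0, 0, 1]]])

```text
time_s: 2.15
ee_pos: [0.53, -0.3302, 0.2792]
orientation: [-180.0, -0.0, 137.9]
wrist_force: [-0.1, 0.4, -0.4]
opening: 1.0
grip_force: 0.0
```

Emit:
jog_arm(deltas=[[[0, 0, 0, 0, 0, 0, 1], [0, 0, 0, 0, 0, 0, 1]]])

```text
time_s: 2.4
ee_pos: [0.5295, -0.3265, 0.2796]
orientation: [180.0, -0.1, 138.0]
wrist_force: [-0.5, 0.4, 0.4]
opening: 0.999
grip_force: 0.0
```

```bash
python3 - <<'E'
from h import *
s=manip.snapshot('wrist'); np.save('w1.npy',s['cam_to_world']); cv2.imwrite('pics/w1.png',cv2.resize(s['img'][:,:,::-1],None,fx=1.4,fy=1.4,interpolation=cv2.INTER_CUBIC))
plan((.53,-.33,.28,138))
E
```

```text
now [ 0.5295 -0.3262  0.2799] [ 1.7999e+02 -4.0000e-02  1.3802e+02] j6 -85.2 t 2.45
d [-2.9 -2.5 -0.1] rz 0.02
```

View pics/w1.png

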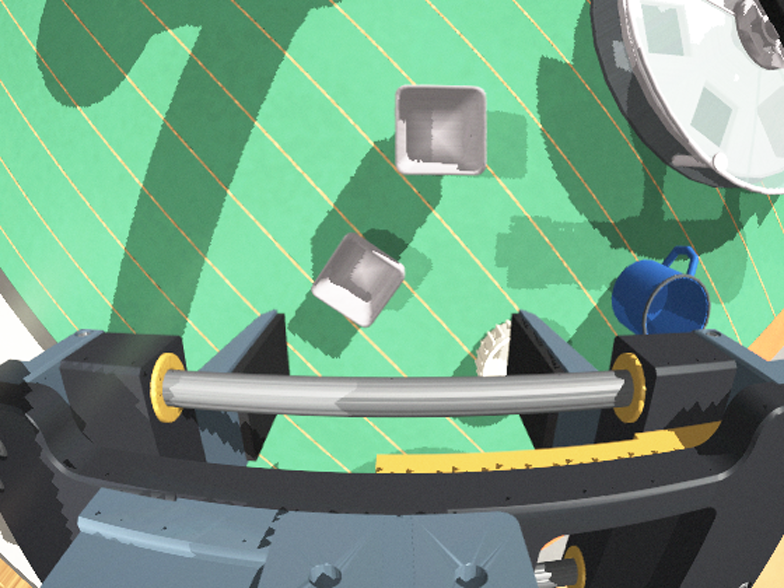

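Stack rim corners at (396,86),(485,86),(487,176),(397,175); single tin rim at (357,233),(405,271),(365,327),(312,284), at 1.4x enlargement.

```bash
python3 - <<'E'
from h import *
T=np.load('w1.npy')
w=lambda u,v,z: wpx(T,u/1.4,v/1.4,z)
print(square([w(396,86,.12),w(485,86,.12),w(487,176,.12),w(397,175,.12)],.066))
print(square([w(357,233,.054),w(405,271,.054),w(365,327,.054),w(312,284,.054)],.066))
plan((.478,-.234,.2,138))
E
```

```text
(array([ 0.4762, -0.2367]), np.float64(49.0), np.float64(0.7))
(array([ 0.5266, -0.3708]), np.float64(8.8), np.float64(4.4))
now [ 0.5295 -0.3262  0.2799] [ 1.7999e+02 -4.0000e-02  1.3802e+02] j6 -85.2 t 2.45
d [100.   34.1  79.9] rz 0.02
```

```bash
python3 - <<'E'
from h import *
plan((.4762,-.2367,.16,139),(.4762,-.2367,.099,139))
E
```

```text
now [ 0.5295 -0.3262  0.2799] [ 1.7999e+02 -4.0000e-02  1.3802e+02] j6 -85.2 t 2.45
d [ 99.5  30.9 119.9] rz -0.98
d [ 0. -0. 61.] rz -0.0
```

Emit:
jog_arm(deltas=[[[50, 15, 50, 0, 0, -1, 1], [99.5, 31, 90, 0, 0, -1, 1], [99.5, 31, 120, 0, 0, -1, 1], [99.5, 31, 120, 0, 0, -1, 1], [99.5, 31, 120, 0, 0, -1, 1], [99.5, 31, 140, 0, 0, -1, 1], [99.5, 31, 140, 0, 0, -1, 1]]])

```text
time_s: 3.32
ee_pos: [0.4771, -0.2382, 0.1405]
orientation: [180.0, 0.0, 139.0]
wrist_force: [0.5, 0.7, 0.9]
opening: 1.001
grip_force: 0.0
```

```bash
python3 - <<'E'
from h import *
s=manip.snapshot('wrist'); np.save('w2.npy',s['cam_to_world']); cv2.imwrite('pics/w2.png',cv2.resize(s['img'][:,:,::-1],None,fx=1.4,fy=1.4,interpolation=cv2.INTER_CUBIC))
T=s['cam_to_world']
plan((.4762,-.2367,.099,139))
c=lambda a,b,z:1.4*wproj(T,[.4762+.033*np.sqrt(2)*np.cos(a),-.2367+.033*np.sqrt(2)*np.sin(a),z])
print([np.round(c(np.radians(49+45+k*90),0,.12)) for k in range(4)])
E
```

```text
now [ 0.4773 -0.2383  0.141 ] [1.7999e+02 7.0000e-02 1.3898e+02] j6 -81.9 t 3.375
d [ 1.8  0.5 42. ] rz -0.02
[array([477., 255.]), array([324., 255.]), array([331., 392.]), array([469., 392.])]
```

View pics/w2.png

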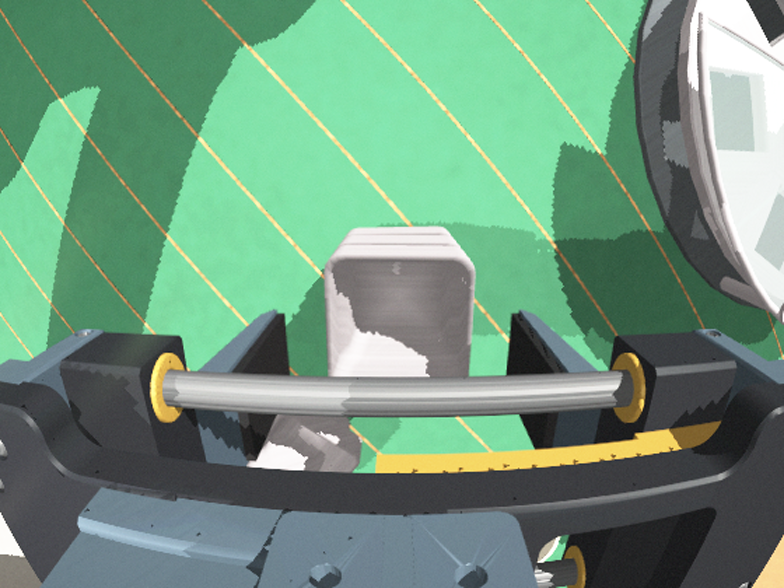

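Emit:
jog_arm(deltas=[[[1.8, 0.5, 25, 0, 0, 0, 1], [1.8, 0.5, 42, 0, 0, 0, 1], [1.8, 0.5, 42, 0, 0, 0, 1], [1.8, 0.5, 42, 0, 0, 0, -1], [1.8, 0.5, 42, 0, 0, 0, -1], [1.8, 0.5, 42, 0, 0, 0, -1], [1.8, 0.5, 42, 0, 0, 0, -1], [1.8, 0.5, 42, 0, 0, 0, -1]]], grip_force=35)

```text
time_s: 4.38
ee_pos: [0.476, -0.2363, 0.0985]
orientation: [180.0, 0.1, 139.0]
wrist_force: [-1.7, 0.3, 6.8]
opening: 0.721
grip_force: 34.9
```

Emit:
jog_arm(deltas=[[[0, 0, 0, 0, 0, 0, -1], [0, 0, 0, 0, 0, 0, -1], [0, 0, 0, 0, 0, 0, -1], [0, 0, -15, 0, 0, 0, -1], [0, 0, -30, 0, 0, 0, -1], [0, 0, -60, 0, 0, 0, -1], [0, 0, -100, 0, 0, 0, -1], [0, 0, -100, 0, 0, 0, -1]]])

```text
time_s: 5.38
ee_pos: [0.477, -0.2369, 0.2015]
orientation: [180.0, 0.3, 139.0]
wrist_force: [-0.5, -0.6, -3.2]
opening: 0.723
grip_force: 34.9
```

```bash
python3 - <<'E'
from h import *
s=manip.snapshot('side'); a=s['img'][150:370,180:400,::-1]; cv2.imwrite('pics/s1.png',cv2.resize(a,None,fx=2.6,fy=2.6,interpolation=cv2.INTER_CUBIC))
plan((.40,0,.2,174.2),(.4945,.127,.2,174.2))
E
```

```text
now [ 0.4762 -0.2364  0.1997] [179.97   0.18 138.99] j6 -81.8 t 5.425
d [212.6 128.4  -0.3] rz -35.21
d [-81.2 135.9   0. ] rz -0.0
```

View pics/s1.png

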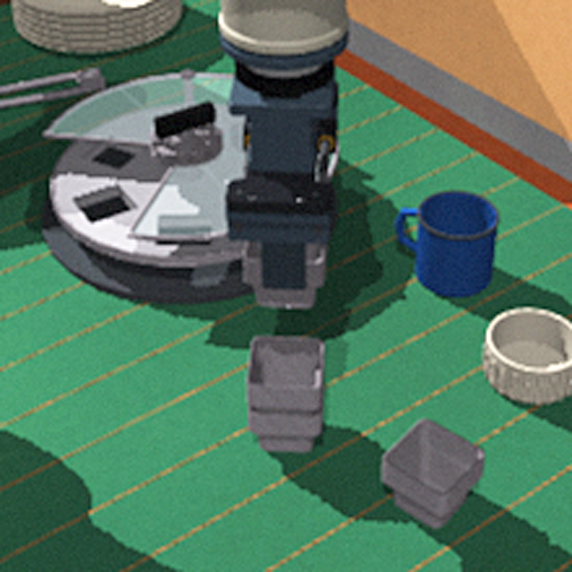

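```bash
python3 - <<'E'
from h import *
plan((.57,.119,.22,174.2))
E
```

```text
now [ 0.4762 -0.2364  0.1997] [179.97   0.18 138.99] j6 -81.8 t 5.425
d [162.4 329.8 -20.3] rz -35.21
```

Emit:
jog_arm(deltas=[[[27, 55, -20, 0, 0, -6, -1], [54, 110, -20, 0, 0, -12, -1], [81, 165, -20, 0, 0, -18, -1], [108, 220, -20, 0, 0, -24, -1], [135, 275, -20, 0, 0, -30, -1], [155, 315, -20, 0, 0, -35.2, -1], [162.4, 329.8, -20, 0, 0, -35.2, -1], [162.4, 329.8, -20, 0, 0, -35.2, -1]]])

```text
time_s: 6.42
ee_pos: [0.569, 0.1198, 0.2172]
orientation: [-180.0, -0.1, 174.2]
wrist_force: [-0.2, -0.3, -2.6]
opening: 0.722
grip_force: 34.9
```

Emit:
jog_arm(deltas=[[[0, 0, 0, 0, 0, 0, -1], [0, 0, 0, 0, 0, 0, -1], [0, 0, 0, 0, 0, 0, -1]]])

```text
time_s: 6.8
ee_pos: [0.5694, 0.1186, 0.218]
orientation: [-180.0, 0.0, 174.1]
wrist_force: [-0.0, -0.3, -1.8]
opening: 0.721
grip_force: 34.9
```

```bash
python3 - <<'E'
from h import *
s=manip.snapshot('wrist'); np.save('w3.npy',s['cam_to_world']); cv2.imwrite('pics/w3.png',cv2.resize(s['img'][:,:,::-1],None,fx=1.4,fy=1.4,interpolation=cv2.INTER_CUBIC))
plan((.4945,.127,.2,174.2))
E
```

```text
now [0.5694 0.1188 0.218 ] [-180.      0.    174.14] j6 -78.2 t 6.85
d [75.4  0.5 18. ] rz -0.06
```

View pics/w3.png

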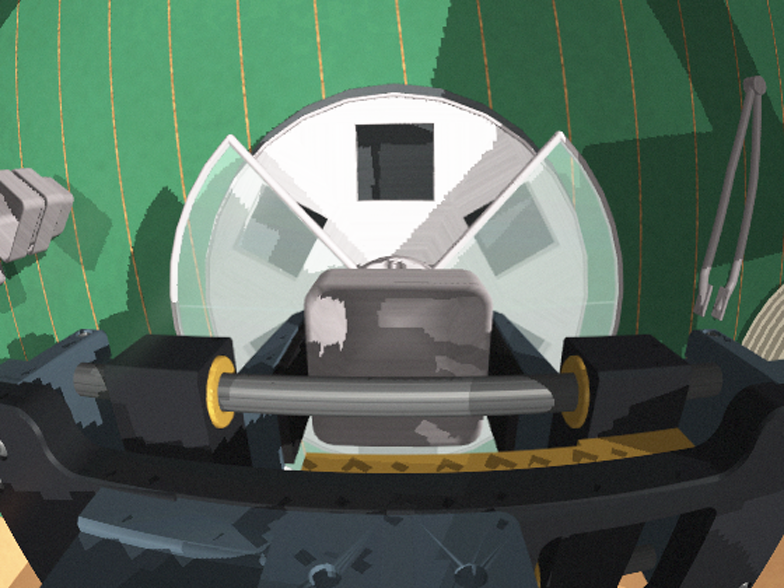

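The gap pocket's corners are at (356.5,124),(434.5,124),(433.5,200.5),(357.5,199); it lies square in the view, empty.

```bash
python3 - <<'E'
from h import *
T=np.load('w3.npy')
w=lambda u,v,z: wpx(T,u/1.4,v/1.4,z)
c,a,e=square([w(356.5,124,.05),w(434.5,124,.05),w(433.5,200.5,.05),w(357.5,199,.05)],.059); print(c,a,e)
# cover corner tips r=169 at +-42deg z~.087
t1,t2=w(232,137,.087),w(561,133,.087); m=(t1+t2)/2; n=np.array([t1[1]-t2[1],-(t1[0]-t2[0])]); print(t1,t2,'mid',m,'chord',np.linalg.norm(t1-t2),'exp',2*.169*np.sin(np.radians(42)),'dir',np.degrees(np.arctan2(*n[::-1])))
th=np.radians(a-90); print('axis', c+.105*np.array([np.cos(th),np.sin(th)]))
plan((*c,.13,a+90-5*0+0))
plan((.4945,.127,.13,174.1))
E
```

```text
[0.4927 0.124 ] 83.8 1.6
[0.46108728 0.01533051 0.087     ] [0.48135085 0.23852629 0.087     ] mid [0.47121907 0.1269284  0.087     ] chord 0.22411374042484522 exp 0.2261661449492941 dir 174.81243346488503
axis [0.59708585 0.11266007]
now [0.5694 0.1188 0.218 ] [-180.      0.    174.14] j6 -78.2 t 6.85
d [76.8 -2.6 88. ] rz 0.34
now [0.5694 0.1188 0.218 ] [-180.      0.    174.14] j6 -78.2 t 6.85
d [75.4  0.5 88. ] rz 0.04
```

Emit:
jog_arm(deltas=[[[40, -1, 0, 0, 0, 0, -1], [77, -2, 20, 0, 0, 0, -1], [77, -2, 60, 0, 0, 0, -1], [77, -2, 90, 0, 0, 0, -1], [77, -2, 110, 0, 0, 0, -1], [77, -2, 118, 0, 0, 0, -1], [77, -2, 118, 0, 0, 0, -1], [77, -2, 118, 0, 0, 0, -1]]])

```text
time_s: 7.85
ee_pos: [0.4932, 0.1252, 0.1007]
orientation: [180.0, 0.1, 174.2]
wrist_force: [0.7, -0.7, -1.5]
opening: 0.724
grip_force: 34.9
```

```bash
python3 - <<'E'
from h import *
plan((.4927,.1247,.055,174.2))
E
```

```text
now [0.4932 0.1252 0.1007] [1.7998e+02 7.0000e-02 1.7419e+02] j6 -76.7 t 7.85
d [ 0.4 -0.5 45.7] rz -0.01
```

Emit:
jog_arm(deltas=[[[0.4, -0.5, 10, 0, 0, 0, -1], [0.4, -0.5, 18, 0, 0, 0, -1], [0.4, -0.5, 26, 0, 0, 0, -1], [0.4, -0.5, 32, 0, 0, 0, -1], [0.4, -0.5, 37, 0, 0, 0, -1], [0.4, -0.5, 42, 0, 0, 0, -1], [0.4, -0.5, 42, 0, 0, 0, -1]]])

```text
time_s: 8.72
ee_pos: [0.492, 0.1247, 0.0576]
orientation: [-180.0, -0.0, 174.2]
wrist_force: [-0.6, -0.4, -2.1]
opening: 0.722
grip_force: 34.9
```

Emit:
jog_arm(deltas=[[[0, 0, 2, 0, 0, 0, -1], [0, 0, 4, 0, 0, 0, -1], [0, 0, 4, 0, 0, 0, -1]]])

```text
time_s: 9.1
ee_pos: [0.4921, 0.1247, 0.0539]
orientation: [-180.0, -0.0, 174.2]
wrist_force: [0.7, -1.0, -2.1]
opening: 0.719
grip_force: 34.9
```

Emit:
jog_arm(deltas=[[[0, 0, 0, 0, 0, 0, 1], [0, 0, 0, 0, 0, 0, 1], [0, 0, 0, 0, 0, 0, 1], [0, 0, -20, 0, 0, 0, 1], [0, 0, -60, 0, 0, 0, 1], [0, 0, -120, 0, 0, 0, 1], [0, 0, -150, 0, 0, 0, 1], [0, 0, -150, 0, 0, 0, 1]]])

```text
time_s: 10.1
ee_pos: [0.4934, 0.1249, 0.2062]
orientation: [179.9, 0.3, 174.2]
wrist_force: [-0.5, 0.6, -1.6]
opening: 0.999
grip_force: 0.0
```

```bash
python3 - <<'E'
from h import *
s=manip.snapshot('wrist'); np.save('w4.npy',s['cam_to_world']); cv2.imwrite('pics/w4.png',cv2.resize(s['img'][:,:,::-1],None,fx=1.4,fy=1.4,interpolation=cv2.INTER_CUBIC))
s=manip.snapshot('scene'); cv2.imwrite('pics/sc4.png',s['img'][:,:,::-1])
manip.observe()
plan((.5965,.1135,.2,84.2))
E
```

```text
now [0.4919 0.1247 0.2036] [-180.     -0.    174.19] j6 -76.7 t 10.2
d [-105.2   -0.6    3.6] rz 89.99
```

View pics/w4.png

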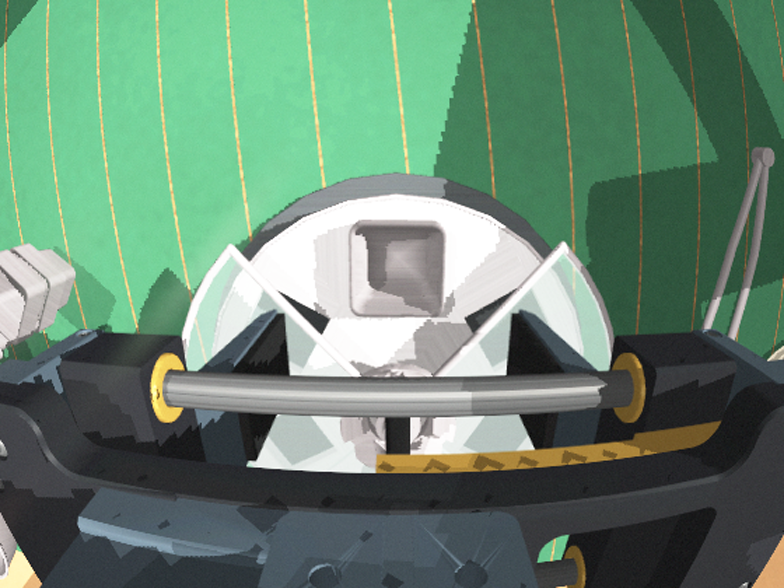

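Emit:
jog_arm(deltas=[[[-50, -0.6, 0, 0, 0, 0, 1], [-105, -0.6, 0, 0, 0, 0, 1], [-105, -0.6, 0, 0, 0, 0, 1], [-105, -0.6, 30, 0, 0, 0, 1], [-105, -0.6, 60, 0, 0, 0, 1], [-105, -0.6, 80, 0, 0, 0, 1], [-105, -0.6, 91, 0, 0, 0, 1], [-105, -0.6, 91, 0, 0, 0, 1]]], grip_force=50)

```text
time_s: 11.2
ee_pos: [0.5956, 0.1135, 0.112]
orientation: [-180.0, -0.1, 174.2]
wrist_force: [-0.2, 0.2, 0.4]
opening: 0.999
grip_force: 0.0
```

Emit:
jog_arm(deltas=[[[0, 0, 0, 0, 0, 0, 1], [0, 0, 0, 0, 0, 0, -1], [0, 0, 0, 0, 0, 0, -1], [0, 0, 0, 0, 0, 0, -1], [0, 0, 0, 0, 0, 0, -1], [0, 0, 0, 0, 0, 0, -1], [0, 0, 0, 0, 0, 0, -1], [0, 0, 0, 0, 0, 0, -1]]])

```text
time_s: 12.2
ee_pos: [0.5966, 0.1135, 0.1129]
orientation: [-180.0, -0.0, 174.2]
wrist_force: [-0.2, 0.3, 0.0]
opening: 0.266
grip_force: 0.0
```

```bash
python3 - <<'E'
from h import *
plan((.5966,.1141,.112,174.2))
s=manip.observe(); print(s['wrist_force'],s['opening'],s['grip_force'])
E
```

```text
now [0.5966 0.1135 0.1129] [-180.     -0.    174.19] j6 -79.1 t 12.2
d [0.  0.6 0.9] rz -0.01
[-0.18078757  0.28141292  0.00528129] 0.2656635334603176 0.0
```

Fingers still closing.

Emit:
jog_arm(deltas=[[[0, 0, 0, 0, 0, 0, -1], [0, 0, 0, 0, 0, 0, -1], [0, 0, 0, 0, 0, 0, -1], [0, 0, 0, 0, 0, 0, -1]]])

```text
time_s: 12.7
ee_pos: [0.5967, 0.1143, 0.1129]
orientation: [179.9, 0.0, 174.2]
wrist_force: [0.5, 7.3, -1.7]
opening: 0.176
grip_force: 50.0
```

Emit:
jog_arm(deltas=[[[0, 0, -4, 0, 0, 0, -1], [0, 0, -8, 0, 0, 0, -1], [0, 0, -12, 0, 0, 0, -1], [0, 0, -16, 0, 0, 0, -1], [0, 0, -17, 0, 0, 0, -1], [0, 0, -17, 0, 0, 0, -1]]])

```text
time_s: 13.45
ee_pos: [0.5966, 0.1143, 0.1294]
orientation: [179.9, -0.0, 174.2]
wrist_force: [4.1, 7.5, -10.9]
opening: 0.171
grip_force: 50.0
```

Emit:
jog_arm(deltas=[[[0, 0.7, 0, 0, 0, -5, -1], [0, 0.7, 0, 0, 0, -13, -1], [0, 0.7, 0, 0, 0, -21, -1], [0, 0.7, 0, 0, 0, -29, -1], [0, 0.7, 0, 0, 0, -37, -1], [0, 0.7, 0, 0, 0, -45, -1], [0, 0.7, 0, 0, 0, -53, -1], [0, 0.7, 0, 0, 0, -60, -1]]])

```text
time_s: 14.45
ee_pos: [0.5967, 0.1143, 0.1293]
orientation: [180.0, -0.0, -125.6]
wrist_force: [3.8, 1.1, -10.6]
opening: 0.171
grip_force: 50.0
```

Emit:
jog_arm(deltas=[[[0, 0, 0, 0, 0, 0, -1], [0, 0, 0, 0, 0, 0, -1], [0, 0, 4, 0, 0, 0, -1], [0, 0, 8, 0, 0, 0, -1], [0, 0, 12, 0, 0, 0, -1], [0, 0, 16, 0, 0, 0, -1], [0, 0, 17, 0, 0, 0, -1], [0, 0, 17, 0, 0, 0, -1]]])

```text
time_s: 15.45
ee_pos: [0.5967, 0.1142, 0.113]
orientation: [-180.0, 0.0, -125.8]
wrist_force: [2.7, 3.4, -7.4]
opening: 0.174
grip_force: 50.0
```

Emit:
jog_arm(deltas=[[[0, 0, 0, 0, 0, 0, 1], [0, 0, 0, 0, 0, 0, 1], [0, 0, 0, 0, 0, 0, 1], [0, 0, -10, 0, 0, 0, 1], [0, 0, -50, 0, 0, 0, 1], [0, 0, -110, 0, 0, 0, 1], [0, 0, -130, 0, 0, 0, 1], [0, 0, -130, 0, 0, 0, 1]]])

```text
time_s: 16.45
ee_pos: [0.5975, 0.1143, 0.2452]
orientation: [-179.8, 0.1, -125.8]
wrist_force: [0.3, 0.3, -0.8]
opening: 0.99
grip_force: 0.0
```

```bash
python3 - <<'E'
from h import *
for n in ['wrist','scene','side']:
    s=manip.snapshot(n); np.save(f'{n}5.npy',s['cam_to_world']); cv2.imwrite(f'pics/{n}5.png',s['img'][:,:,::-1])
plan((.50,-.27,.25,139))
E
```

```text
now [0.596  0.1141 0.242 ] [ 1.7993e+02 -6.0000e-02 -1.2581e+02] j6 -139.0 t 16.6
d [ 367.7 -146.9   -8. ] rz -84.81
```

Emit:
jog_arm(deltas=[[[45, -18, -8, 0, 0, 10.5, 1], [90, -36, -8, 0, 0, 21, 1], [135, -54, -8, 0, 0, 31, 1], [180, -72, -8, 0, 0, 41, 1], [225, -90, -8, 0, 0, 51, 1], [270, -108, -8, 0, 0, 61, 1], [315, -126, -8, 0, 0, 71, 1], [367, -147, -8, 0, 0, 81, 1]]])

```text
time_s: 17.6
ee_pos: [0.5002, -0.2704, 0.2497]
orientation: [180.0, -0.1, 152.9]
wrist_force: [0.8, -1.1, -0.6]
opening: 0.999
grip_force: 0.0
```

Emit:
jog_arm(deltas=[[[0, 0, 0, 0, 0, 10, 1], [0, 0, 0, 0, 0, 14.2, 1], [0, 0, 0, 0, 0, 14.2, 1], [0, 0, 0, 0, 0, 14.2, 1]]])

```text
time_s: 18.1
ee_pos: [0.5009, -0.2692, 0.2503]
orientation: [-180.0, -0.1, 139.1]
wrist_force: [-0.2, 0.6, -0.2]
opening: 1.0
grip_force: 0.0
```

```bash
python3 - <<'E'
from h import *
s=manip.snapshot('wrist'); T=s['cam_to_world']; np.save('w6.npy',T); w=s['img'][:,:,::-1]; cv2.imwrite('pics/w6.png',w)
plan((.4762,-.2367,.066,139))
for a in range(4):
    t=np.radians(49+45+90*a); print(np.round(wproj(T,[.4762+.0467*np.cos(t),-.2367+.0467*np.sin(t),.087])))
# composite: wrist now, wrist/scene after turn
sc=cv2.imread('pics/scene5.png')[130:300,230:400]
W5=cv2.imread('pics/wrist5.png')
c=np.zeros((600,800,3),np.uint8)
c[:300,:400]=cv2.resize(w,(400,300)); c[300:,:400]=cv2.resize(W5,(400,300)); c[:400,400:]=cv2.resize(sc,(400,400),interpolation=cv2.INTER_CUBIC)
c[400:,400:]=cv2.resize(cv2.imread('pics/side5.png')[170:320,180:380],(400,300),interpolation=cv2.INTER_CUBIC)[:200]
cv2.imwrite('pics/c6.png',c)
E
```

```text
now [ 0.501  -0.2692  0.2505] [-1.7999e+02 -4.0000e-02  1.3910e+02] j6 -83.4 t 18.15
d [ 40.    8.3 184.5] rz 0.1
[325. 119.]
[260. 119.]
[261. 182.]
[324. 182.]
```

View pics/c6.png

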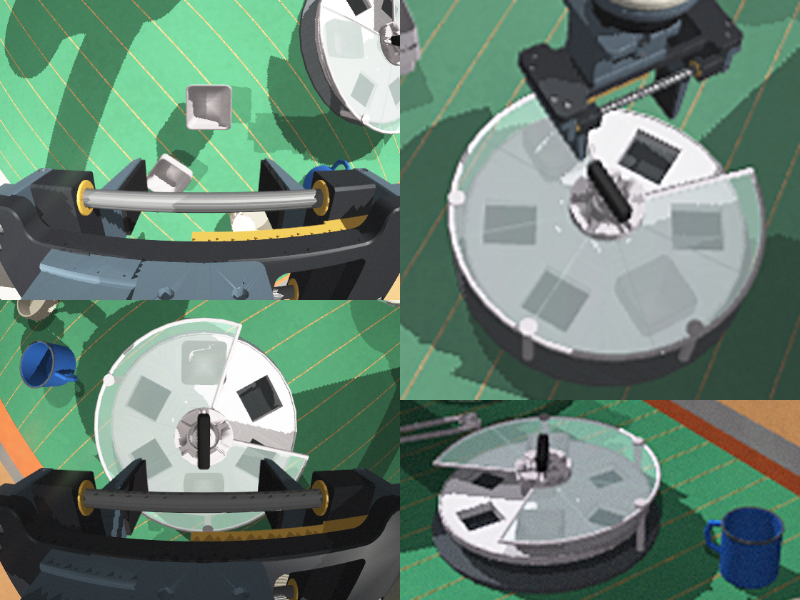

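Empty pocket now at the gap, loaded tin one place on; the stack stands unmoved ((186,86)-(232,129) as predicted). Grasping tin c.

Emit:
jog_arm(deltas=[[[40, 8.3, 30, 0, 0, 0, 1], [40, 8.3, 80, 0, 0, 0, 1], [40, 8.3, 120, 0, 0, 0, 1], [40, 8.3, 150, 0, 0, 0, 1], [40, 8.3, 170, 0, 0, 0, 1], [40, 8.3, 184.5, 0, 0, 0, 1], [40, 8.3, 184.5, 0, 0, 0, 1], [40, 8.3, 184.5, 0, 0, 0, -1]]], grip_force=35)

```text
time_s: 19.15
ee_pos: [0.4768, -0.2371, 0.0671]
orientation: [180.0, 0.1, 139.0]
wrist_force: [-0.2, -0.6, -0.2]
opening: 0.921
grip_force: 0.0
```

Emit:
jog_arm(deltas=[[[0, 0, 0, 0, 0, 0, -1], [0, 0, 0, 0, 0, 0, -1], [0, 0, 0, 0, 0, 0, -1], [0, 0, 0, 0, 0, 0, -1], [0, 0, 0, 0, 0, 0, -1], [0, 0, -15, 0, 0, 0, -1], [0, 0, -30, 0, 0, 0, -1], [0, 0, -30, 0, 0, 0, -1]]])

```text
time_s: 20.15
ee_pos: [0.4772, -0.2374, 0.098]
orientation: [180.0, 0.2, 139.0]
wrist_force: [0.2, 1.1, -2.5]
opening: 0.723
grip_force: 35.0
```

Emit:
jog_arm(deltas=[[[0, 0, -30, 0, 0, 0, -1], [0, 0, -80, 0, 0, 0, -1], [0, 0, -104, 0, 0, 0, -1], [0, 0, -104, 0, 0, 0, -1], [0, 0, -104, 0, 0, 0, -1]]])

```text
time_s: 20.78
ee_pos: [0.4758, -0.2366, 0.1994]
orientation: [-180.0, -0.1, 139.0]
wrist_force: [0.0, 0.5, -2.4]
opening: 0.723
grip_force: 35.0
```

```bash
python3 - <<'E'
from h import *
s=manip.snapshot('side'); cv2.imwrite('pics/side7.png',s['img'][:,:,::-1])
plan((.4925,.1247,.2,174.2))
E
```

```text
now [ 0.4758 -0.2365  0.1992] [-1.7998e+02 -1.1000e-01  1.3899e+02] j6 -81.9 t 20.825
d [224.4 283.5  -0.8] rz -35.21
```

Emit:
jog_arm(deltas=[[[32, 40, 0, 0, 0, -6, -1], [64, 80, 0, 0, 0, -12, -1], [96, 120, 0, 0, 0, -18, -1], [128, 162, 0, 0, 0, -24, -1], [160, 202, 0, 0, 0, -30, -1], [192, 242, 0, 0, 0, -35.2, -1], [224.4, 283.5, 0, 0, 0, -35.2, -1], [224.4, 283.5, 0, 0, 0, -35.2, -1]]])

```text
time_s: 21.82
ee_pos: [0.4924, 0.1272, 0.1992]
orientation: [180.0, -0.1, 174.4]
wrist_force: [-0.0, -1.0, -2.2]
opening: 0.721
grip_force: 35.0
```

Emit:
jog_arm(deltas=[[[0, 0, 40, 0, 0, 0, -1], [0, 0, 70, 0, 0, 0, -1], [0, 0, 95, 0, 0, 0, -1], [0, 0, 105, 0, 0, 0, -1], [0, 0, 105, 0, 0, 0, -1], [0, 0, 105, 0, 0, 0, -1]]])

```text
time_s: 22.58
ee_pos: [0.4936, 0.1241, 0.0961]
orientation: [180.0, 0.1, 174.2]
wrist_force: [0.6, 0.5, -0.9]
opening: 0.723
grip_force: 35.0
```

```bash
python3 - <<'E'
from h import *
plan((.4922,.1247,.054,174.2))
E
```

```text
now [0.4936 0.1241 0.0961] [1.7999e+02 6.0000e-02 1.7418e+02] j6 -76.8 t 22.575
d [ 1.4  0.4 42.1] rz -0.02
```

Emit:
jog_arm(deltas=[[[0.4, 0, 10, 0, 0, 0, -1], [0.4, 0, 18, 0, 0, 0, -1], [0.4, 0, 26, 0, 0, 0, -1], [0.4, 0, 32, 0, 0, 0, -1], [0.4, 0, 37, 0, 0, 0, -1], [0.4, 0, 40, 0, 0, 0, -1], [0.4, 0, 41, 0, 0, 0, -1], [0.4, 0, 41, 0, 0, 0, -1]]])

```text
time_s: 23.58
ee_pos: [0.4928, 0.1243, 0.0545]
orientation: [180.0, 0.0, 174.2]
wrist_force: [0.2, -0.3, -1.2]
opening: 0.721
grip_force: 35.0
```

Emit:
jog_arm(deltas=[[[0, 0, 0, 0, 0, 0, 1], [0, 0, 0, 0, 0, 0, 1], [0, 0, 0, 0, 0, 0, 1], [0, 0, -20, 0, 0, 0, 1], [0, 0, -60, 0, 0, 0, 1], [0, 0, -120, 0, 0, 0, 1], [0, 0, -150, 0, 0, 0, 1], [0, 0, -150, 0, 0, 0, 1]]])

```text
time_s: 24.58
ee_pos: [0.4939, 0.1245, 0.2067]
orientation: [179.9, 0.3, 174.2]
wrist_force: [0.2, -0.3, -0.8]
opening: 0.996
grip_force: 0.0
```

```bash
python3 - <<'E'
from h import *
s=manip.snapshot('wrist'); cv2.imwrite('pics/w8.png',s['img'][:,:,::-1])
plan((.5967,.1145,.2,234.2))
E
```

```text
now [0.4931 0.1243 0.2051] [1.7997e+02 1.1000e-01 1.7419e+02] j6 -76.8 t 24.625
d [-104.1    0.7    5.1] rz -60.01
```

```bash
python3 - <<'E'
import cv2,numpy as np
a=cv2.imread('pics/w4.png',0); b=cv2.resize(cv2.imread('pics/w8.png',0),None,fx=1.4,fy=1.4,interpolation=cv2.INTER_CUBIC)
t=a[212:325,342:452]; r=cv2.matchTemplate(b[180:355,310:485],t,cv2.TM_CCOEFF_NORMED); print(cv2.minMaxLoc(r),'expected loc (32,32)')
E
```

```text
(-0.38411033153533936, 0.9863491058349609, (61, 6), (32, 31)) expected loc (32,32)
```

Emit:
jog_arm(deltas=[[[-30, 0.5, 0, 0, 0, -10, 1], [-60, 0.5, 0, 0, 0, -20, 1], [-90, 0.5, 0, 0, 0, -30, 1], [-104, 0.5, 0, 0, 0, -40, 1], [-104, 0.5, 0, 0, 0, -50, 1], [-104, 0.5, 0, 0, 0, -60, 1], [-104, 0.5, 0, 0, 0, -60, 1], [-104, 0.5, 0, 0, 0, -60, 1]]], grip_force=50)

```text
time_s: 25.62
ee_pos: [0.5959, 0.1142, 0.2037]
orientation: [179.9, -0.0, -126.0]
wrist_force: [-0.1, 0.8, -0.0]
opening: 1.0
grip_force: 0.0
```

```bash
python3 - <<'E'
from h import *
plan((.5967,.1145,.112,234.2))
E
```

```text
now [0.5959 0.1142 0.2037] [ 1.7995e+02 -5.0000e-02 -1.2605e+02] j6 -138.7 t 25.625
d [-0.7 -0.5 91.7] rz -0.25
```

Emit:
jog_arm(deltas=[[[0, 0, 40, 0, 0, 0, 0.2], [0, 0, 70, 0, 0, 0, 0], [0, 0, 85, 0, 0, 0, 0], [0, 0, 92, 0, 0, 0, -0.2], [0, 0, 92, 0, 0, 0, -1], [0, 0, 92, 0, 0, 0, -1], [0, 0, 92, 0, 0, 0, -1], [0, 0, 92, 0, 0, 0, -1]]])

```text
time_s: 26.62
ee_pos: [0.5966, 0.1142, 0.1129]
orientation: [-179.9, 0.0, -125.8]
wrist_force: [-0.1, -2.3, 1.2]
opening: 0.172
grip_force: 50.0
```

Emit:
jog_arm(deltas=[[[0, 0, 0, 0, 0, 0, -1], [0, 0, 0, 0, 0, 0, -1], [0, 0, 0, 0, 0, 0, -1], [0, 0, -4, 0, 0, 0, -1], [0, 0, -8, 0, 0, 0, -1], [0, 0, -12, 0, 0, 0, -1], [0, 0, -17, 0, 0, 0, -1], [0, 0, -17, 0, 0, 0, -1]]])

```text
time_s: 27.62
ee_pos: [0.5965, 0.1142, 0.1293]
orientation: [-180.0, 0.0, -125.8]
wrist_force: [6.4, -1.3, -10.0]
opening: 0.171
grip_force: 50.0
```

Turn by −120° (tool rz +120).

Emit:
jog_arm(deltas=[[[0, 0, 0, 0, 0, 6, -1], [0, 0, 0, 0, 0, 14, -1], [0, 0, 0, 0, 0, 22, -1], [0, 0, 0, 0, 0, 30, -1], [0, 0, 0, 0, 0, 38, -1], [0, 0, 0, 0, 0, 46, -1], [0, 0, 0, 0, 0, 54, -1], [0, 0, 0, 0, 0, 62, -1]]])

```text
time_s: 28.62
ee_pos: [0.5964, 0.1145, 0.1289]
orientation: [180.0, 0.0, 171.9]
wrist_force: [6.1, 1.9, -9.9]
opening: 0.175
grip_force: 50.0
```

Emit:
jog_arm(deltas=[[[0, 0, 0, 0, 0, 8, -1], [0, 0, 0, 0, 0, 16, -1], [0, 0, 0, 0, 0, 24, -1], [0, 0, 0, 0, 0, 32, -1], [0, 0, 0, 0, 0, 40, -1], [0, 0, 0, 0, 0, 48, -1], [0, 0, 0, 0, 0, 55, -1], [0, 0, 0, 0, 0, 58, -1]]])

```text
time_s: 29.62
ee_pos: [0.5966, 0.1147, 0.129]
orientation: [180.0, -0.0, 114.0]
wrist_force: [7.1, 2.7, -11.2]
opening: 0.172
grip_force: 50.0
```

Emit:
jog_arm(deltas=[[[0, 0, 0, 0, 0, 0, -1], [0, 0, 4, 0, 0, 0, -1], [0, 0, 8, 0, 0, 0, -1], [0, 0, 12, 0, 0, 0, -1], [0, 0, 16, 0, 0, 0, -1], [0, 0, 17, 0, 0, 0, -1], [0, 0, 17, 0, 0, 0, -1]]])

```text
time_s: 30.5
ee_pos: [0.5967, 0.1146, 0.1129]
orientation: [179.9, -0.0, 114.2]
wrist_force: [2.4, 2.8, 3.9]
opening: 0.172
grip_force: 50.0
```

Emit:
jog_arm(deltas=[[[0, 0, 0, 0, 0, 0, 1], [0, 0, 0, 0, 0, 0, 1], [0, 0, 0, 0, 0, 0, 1], [0, 0, -10, 0, 0, 0, 1], [0, 0, -50, 0, 0, 0, 1], [0, 0, -110, 0, 0, 0, 1], [0, 0, -130, 0, 0, 0, 1], [0, 0, -130, 0, 0, 0, 1]]])

```text
time_s: 31.5
ee_pos: [0.597, 0.1143, 0.2447]
orientation: [179.8, 0.1, 114.2]
wrist_force: [0.1, 0.3, -0.3]
opening: 0.997
grip_force: 0.0
```

```bash
python3 - <<'E'
from h import *
for n in ['wrist','scene']:
    s=manip.snapshot(n); cv2.imwrite(f'pics/{n}9.png',s['img'][:,:,::-1])
plan((.53,-.33,.28,138))
E
```

```text
now [0.5958 0.1142 0.242 ] [-1.7997e+02 -1.0000e-02  1.1419e+02] j6 -19.0 t 31.6
d [-378.2 -242.1  -38. ] rz -23.81
```

Emit:
jog_arm(deltas=[[[-48, -31, -38, 0, 0, -4, 1], [-96, -62, -38, 0, 0, -8, 1], [-144, -93, -38, 0, 0, -12, 1], [-192, -124, -38, 0, 0, -16, 1], [-240, -155, -38, 0, 0, -20, 1], [-290, -186, -38, 0, 0, -23.8, 1], [-340, -217, -38, 0, 0, -23.8, 1], [-378, -242, -38, 0, 0, -23.8, 1]]])

```text
time_s: 32.6
ee_pos: [0.5292, -0.3317, 0.2788]
orientation: [-180.0, -0.1, 137.9]
wrist_force: [0.4, -0.2, 0.1]
opening: 1.001
grip_force: 0.0
```

Emit:
jog_arm(deltas=[[[0, 0, 0, 0, 0, 0, 1], [0, 0, 0, 0, 0, 0, 1], [0, 0, 0, 0, 0, 0, 1]]])

```text
time_s: 32.98
ee_pos: [0.5305, -0.3285, 0.28]
orientation: [180.0, -0.1, 138.1]
wrist_force: [-0.2, -0.0, -0.1]
opening: 0.997
grip_force: 0.0
```

```bash
python3 - <<'E'
from h import *
s=manip.snapshot('wrist'); T=s['cam_to_world']; np.save('w10.npy',T); w=s['img'][:,:,::-1]; cv2.imwrite('pics/w10.png',w)
c=np.zeros((600,800,3),np.uint8)
c[:420]=cv2.resize(w[30:240],(800,300*210//210),interpolation=cv2.INTER_CUBIC) if 0 else cv2.resize(w[:210],None,fx=800/560,fy=2,interpolation=cv2.INTER_CUBIC)
c[420:,:300]=cv2.resize(cv2.imread('pics/scene9.png')[160:292,235:400],(300,180),interpolation=cv2.INTER_CUBIC)
c[420:,320:640]=cv2.resize(cv2.imread('pics/wrist9.png'),(320,180))
cv2.imwrite('pics/c10.png',c)
plan((.4762,-.2367,.033,139))
E
```

```text
now [ 0.5306 -0.3285  0.2802] [ 1.8000e+02 -3.0000e-02  1.3807e+02] j6 -85.3 t 33.025
d [101.8  32.  247.2] rz -0.93
```

View pics/c10.png

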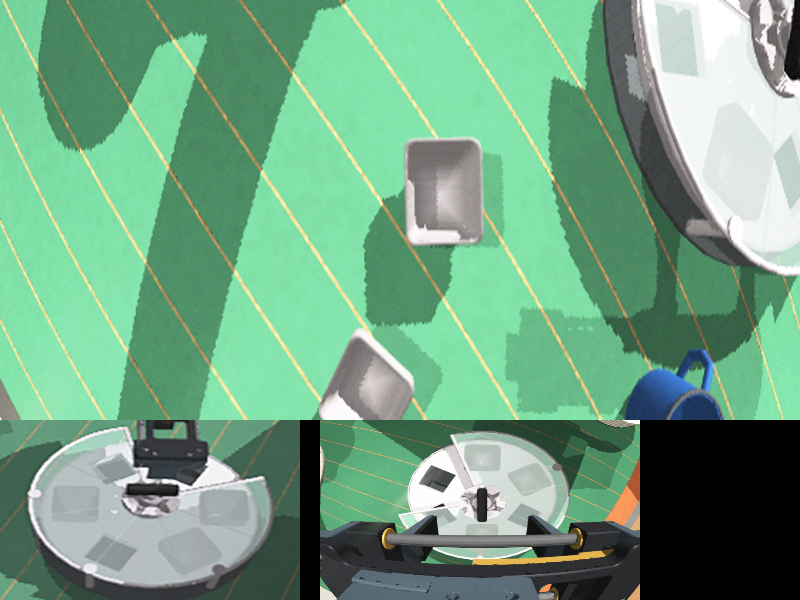

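Tin a's rim is at (405,138),(482,138),(484,244),(406,244) (scales 1.43 x, 2 y); the pocket at the gap is empty.

```bash
python3 - <<'E'
from h import *
T=np.load('w10.npy'); w=lambda u,v,z: wpx(T,u*.7,v/2,z)
c,a,e=square([w(405,138,.054),w(482,138,.054),w(484,244,.054),w(406,244,.054)],.066); print(c,a,e)
plan((*c,.12,a+90),(*c,.034,a+90))
E
```

```text
[ 0.476  -0.2362] 49.3 0.5
now [ 0.5306 -0.3285  0.2802] [ 1.8000e+02 -3.0000e-02  1.3807e+02] j6 -85.3 t 33.025
d [102.3  32.2 160.2] rz -1.23
d [ 0. -0. 86.] rz -0.0
```

Emit:
jog_arm(deltas=[[[50, 16, 50, 0, 0, -1, 1], [102, 32, 100, 0, 0, -1, 1], [102, 32, 150, 0, 0, -1, 1], [102, 32, 190, 0, 0, -1, 1], [102, 32, 220, 0, 0, -1, 1], [102, 32, 240, 0, 0, -1, 1], [102, 32, 246.5, 0, 0, -1, 1], [102, 32, 246.5, 0, 0, -1, 1]]], grip_force=35)

```text
time_s: 34.02
ee_pos: [0.4762, -0.2374, 0.0342]
orientation: [180.0, 0.0, 139.0]
wrist_force: [-0.8, -0.5, 0.4]
opening: 0.999
grip_force: 0.0
```

Emit:
jog_arm(deltas=[[[0, 0, 0, 0, 0, 0, -1], [0, 0, 0, 0, 0, 0, -1], [0, 0, 0, 0, 0, 0, -1], [0, 0, 0, 0, 0, 0, -1], [0, 0, 0, 0, 0, 0, -1], [0, 0, 0, 0, 0, 0, -1], [0, 0, -15, 0, 0, 0, -1], [0, 0, -30, 0, 0, 0, -1]]])

```text
time_s: 35.02
ee_pos: [0.476, -0.2377, 0.0651]
orientation: [-180.0, 0.0, 139.0]
wrist_force: [-0.8, 0.9, -1.4]
opening: 0.721
grip_force: 34.9
```

Emit:
jog_arm(deltas=[[[0, 0, -50, 0, 0, 0, -1], [0, 0, -100, 0, 0, 0, -1], [0, 0, -136, 0, 0, 0, -1], [0, 0, -136, 0, 0, 0, -1], [0, 0, -136, 0, 0, 0, -1]]])

```text
time_s: 35.65
ee_pos: [0.4756, -0.2375, 0.2]
orientation: [-180.0, -0.0, 139.0]
wrist_force: [0.2, -0.4, -1.3]
opening: 0.726
grip_force: 34.9
```

```bash
python3 - <<'E'
from h import *
plan((.4925,.1247,.2,174.2))
E
```

```text
now [ 0.4756 -0.2375  0.2   ] [-1.8000e+02 -1.0000e-02  1.3899e+02] j6 -82.0 t 35.65
d [224.9 284.4  -0. ] rz -35.21
```

Emit:
jog_arm(deltas=[[[32, 40, 0, 0, 0, -6, -1], [64, 80, 0, 0, 0, -12, -1], [96, 120, 0, 0, 0, -18, -1], [128, 162, 0, 0, 0, -24, -1], [160, 202, 0, 0, 0, -30, -1], [192, 242, 0, 0, 0, -35.2, -1], [224.6, 284, 0, 0, 0, -35.2, -1], [224.6, 284, 0, 0, 0, -35.2, -1]]])

```text
time_s: 36.65
ee_pos: [0.492, 0.127, 0.1988]
orientation: [180.0, -0.1, 174.4]
wrist_force: [1.2, -0.4, -1.0]
opening: 0.721
grip_force: 34.9
```

Emit:
jog_arm(deltas=[[[0, 0, 40, 0, 0, 0, -1], [0, 0, 70, 0, 0, 0, -1], [0, 0, 95, 0, 0, 0, -1], [0, 0, 105, 0, 0, 0, -1], [0, 0, 105, 0, 0, 0, -1], [0, 0, 105, 0, 0, 0, -1]]])

```text
time_s: 37.4
ee_pos: [0.4933, 0.1239, 0.0956]
orientation: [180.0, 0.1, 174.2]
wrist_force: [1.1, 0.6, -1.4]
opening: 0.718
grip_force: 34.9
```

```bash
python3 - <<'E'
from h import *
plan((.4922,.1247,.054,174.2))
E
```

```text
now [0.4933 0.1239 0.0956] [1.7999e+02 5.0000e-02 1.7418e+02] j6 -76.8 t 37.4
d [ 1.2  0.7 41.6] rz -0.02
```

Emit:
jog_arm(deltas=[[[0.4, 0.2, 10, 0, 0, 0, -1], [0.4, 0.2, 18, 0, 0, 0, -1], [0.4, 0.2, 26, 0, 0, 0, -1], [0.4, 0.2, 32, 0, 0, 0, -1], [0.4, 0.2, 37, 0, 0, 0, -1], [0.4, 0.2, 39, 0, 0, 0, -1], [0.4, 0.2, 40, 0, 0, 0, -1], [0.4, 0.2, 40, 0, 0, 0, -1]]])

```text
time_s: 38.4
ee_pos: [0.4926, 0.1243, 0.055]
orientation: [180.0, 0.0, 174.2]
wrist_force: [0.1, 0.5, -0.5]
opening: 0.725
grip_force: 34.9
```

Emit:
jog_arm(deltas=[[[0, 0, 0, 0, 0, 0, 1], [0, 0, 0, 0, 0, 0, 1], [0, 0, 0, 0, 0, 0, 1], [0, 0, -20, 0, 0, 0, 1], [0, 0, -60, 0, 0, 0, 1], [0, 0, -120, 0, 0, 0, 1], [0, 0, -149, 0, 0, 0, 1], [0, 0, -149, 0, 0, 0, 1]]])

```text
time_s: 39.4
ee_pos: [0.4937, 0.1244, 0.2061]
orientation: [179.9, 0.2, 174.2]
wrist_force: [0.1, 0.6, -0.1]
opening: 0.998
grip_force: 0.0
```

```bash
python3 - <<'E'
from h import *
s=manip.snapshot('wrist'); cv2.imwrite('pics/w11.png',s['img'][:,:,::-1])
a=cv2.imread('pics/w4.png',0); b=cv2.resize(cv2.imread('pics/w11.png',0),None,fx=1.4,fy=1.4,interpolation=cv2.INTER_CUBIC)
t=a[212:325,342:452]; r=cv2.matchTemplate(b[180:355,310:485],t,cv2.TM_CCOEFF_NORMED); print(cv2.minMaxLoc(r),'expected loc (32,32)')
plan((.5967,.1145,.2,114.2))
E
```

```text
(-0.374732106924057, 0.980997622013092, (63, 7), (32, 30)) expected loc (32,32)
now [0.4928 0.1243 0.2045] [1.7998e+02 1.0000e-01 1.7419e+02] j6 -76.8 t 39.45
d [-104.4    0.8    4.5] rz 59.99
```

Seated. To the handle (bar now at yaw 114.2).

Emit:
jog_arm(deltas=[[[-30, 0.5, 0, 0, 0, 10, 1], [-60, 0.5, 0, 0, 0, 20, 1], [-90, 0.5, 0, 0, 0, 30, 1], [-104, 0.5, 0, 0, 0, 40, 1], [-104, 0.5, 0, 0, 0, 50, 1], [-104, 0.5, 0, 0, 0, 60, 1], [-104, 0.5, 0, 0, 0, 60, 1], [-104, 0.5, 0, 0, 0, 60, 1]]], grip_force=50)

```text
time_s: 40.45
ee_pos: [0.5956, 0.1142, 0.2031]
orientation: [-179.9, -0.0, 114.4]
wrist_force: [-0.1, -0.3, -0.7]
opening: 1.0
grip_force: 0.0
```

Emit:
jog_arm(deltas=[[[0, 0, 40, 0, 0, 0, 0.2], [0, 0, 70, 0, 0, 0, 0], [0, 0, 85, 0, 0, 0, 0], [0, 0, 91, 0, 0, 0, -0.2], [0, 0, 91, 0, 0, 0, -1], [0, 0, 91, 0, 0, 0, -1], [0, 0, 91, 0, 0, 0, -1], [0, 0, 91, 0, 0, 0, -1]]])

```text
time_s: 41.45
ee_pos: [0.5968, 0.1144, 0.1134]
orientation: [179.9, 0.0, 114.2]
wrist_force: [0.8, 1.9, -5.3]
opening: 0.174
grip_force: 50.0
```

Emit:
jog_arm(deltas=[[[0, 0, 0, 0, 0, 0, -1], [0, 0, 0, 0, 0, 0, -1], [0, 0, 0, 0, 0, 0, -1], [0, 0, -4, 0, 0, 0, -1], [0, 0, -8, 0, 0, 0, -1], [0, 0, -12, 0, 0, 0, -1], [0, 0, -17, 0, 0, 0, -1], [0, 0, -17, 0, 0, 0, -1]]])

```text
time_s: 42.45
ee_pos: [0.5966, 0.1144, 0.1297]
orientation: [179.9, 0.0, 114.2]
wrist_force: [8.5, 4.0, -10.7]
opening: 0.169
grip_force: 50.0
```

Emit:
jog_arm(deltas=[[[0, 0, 0, 0, 0, 5, -1], [0, 0, 0, 0, 0, 13, -1], [0, 0, 0, 0, 0, 21, -1], [0, 0, 0, 0, 0, 29, -1], [0, 0, 0, 0, 0, 37, -1], [0, 0, 0, 0, 0, 45, -1], [0, 0, 0, 0, 0, 53, -1], [0, 0, 0, 0, 0, 60, -1]]])

```text
time_s: 43.45
ee_pos: [0.5967, 0.1144, 0.1294]
orientation: [180.0, -0.0, 53.9]
wrist_force: [10.1, 3.0, -10.6]
opening: 0.174
grip_force: 50.0
```

Emit:
jog_arm(deltas=[[[0, 0, 0, 0, 0, 0, -1], [0, 0, 4, 0, 0, 0, -1], [0, 0, 8, 0, 0, 0, -1], [0, 0, 12, 0, 0, 0, -1], [0, 0, 16, 0, 0, 0, -1], [0, 0, 17.5, 0, 0, 0, -1], [0, 0, 17.5, 0, 0, 0, -1]]])

```text
time_s: 44.32
ee_pos: [0.5968, 0.1144, 0.1134]
orientation: [179.9, -0.1, 54.2]
wrist_force: [2.3, 2.4, 10.9]
opening: 0.166
grip_force: 50.0
```

Emit:
jog_arm(deltas=[[[0, 0, 0, 0, 0, 0, 1], [0, 0, 0, 0, 0, 0, 1], [0, 0, 0, 0, 0, 0, 1], [0, 0, -10, 0, 0, 0, 1], [0, 0, -50, 0, 0, 0, 1], [0, 0, -110, 0, 0, 0, 1], [0, 0, -130, 0, 0, 0, 1], [0, 0, -130, 0, 0, 0, 1]]])

```text
time_s: 45.32
ee_pos: [0.5968, 0.1143, 0.2446]
orientation: [179.8, -0.1, 54.2]
wrist_force: [-0.3, -0.9, 0.0]
opening: 0.992
grip_force: 0.0
```

```bash
python3 - <<'E'
from h import *
for n in ['wrist','scene','side']:
    s=manip.snapshot(n); cv2.imwrite(f'pics/{n}12.png',s['img'][:,:,::-1])
plan((.515,-.43,.25,100,0))
E
```

```text
now [0.5953 0.1141 0.2414] [-1.7992e+02  7.0000e-02  5.4190e+01] j6 41.0 t 45.475
d [-488.3  253.2   -8.6] rz -45.81
```

```bash
python3 - <<'E'
from h import *
plan((.537,-.43,.23,100,0))
E
```

```text
now [0.5953 0.1141 0.2414] [-1.7992e+02  7.0000e-02  5.4190e+01] j6 41.0 t 45.475
d [-475.4  271.1   11.4] rz -45.81
```

Emit:
jog_arm(deltas=[[[-48, 27, -8, 0, 0, -6, 1], [-96, 54, -8, 0, 0, -12, 1], [-144, 81, -8, 0, 0, -18, 1], [-192, 108, -8, 0, 0, -24, 1], [-240, 135, -8, 0, 0, -30, 1], [-288, 162, -8, 0, 0, -36, 1], [-336, 189, -8, 0, 0, -42, 1], [-384, 216, -8, 0, 0, -45.8, 1]]])

```text
time_s: 46.48
ee_pos: [0.5456, -0.325, 0.249]
orientation: [-179.9, -0.1, 100.2]
wrist_force: [1.3, -0.3, 0.0]
opening: 1.003
grip_force: 0.0
```

```bash
python3 - <<'E'
from h import *
plan((.537,-.43,.23,100,0))
E
```

```text
now [ 0.5456 -0.325   0.249 ] [-1.7991e+02 -1.0000e-01  1.0015e+02] j6 -46.3 t 46.475
d [-101.8  -27.    19. ] rz 0.15
```

Emit:
jog_arm(deltas=[[[-50, -14, 19, 0, 0, 0, 1], [-102, -27, 19, 0, 0, 0, 1], [-102, -27, 19, 0, 0, 0, 1], [-102, -27, 19, 0, 0, 0, 1], [-102, -27, 19, 0, 0, 0, 1]]])

```text
time_s: 47.1
ee_pos: [0.5377, -0.4274, 0.2311]
orientation: [-180.0, -0.0, 100.1]
wrist_force: [-0.1, -0.7, -0.4]
opening: 0.996
grip_force: 0.0
```

```bash
python3 - <<'E'
from h import *
s=manip.snapshot('wrist'); T=s['cam_to_world']; np.save('w13.npy',T); w=s['img'][:,:,::-1]; cv2.imwrite('pics/w13.png',w)
c=np.zeros((600,800,3),np.uint8)
c[:420]=cv2.resize(w[:210],None,fx=800/560,fy=2,interpolation=cv2.INTER_CUBIC)
c[420:,:300]=cv2.resize(cv2.imread('pics/scene12.png')[160:292,235:400],(300,180),interpolation=cv2.INTER_CUBIC)
c[420:,320:640]=cv2.resize(cv2.imread('pics/wrist12.png'),(320,180))
cv2.imwrite('pics/c13.png',c)
plan((.5266,-.371,.033,100))
E
```

```text
now [ 0.5379 -0.4275  0.2314] [-1.7999e+02 -2.0000e-02  1.0006e+02] j6 -53.5 t 47.15
d [ 57.6  -1.2 198.4] rz 0.06
```

View pics/c13.png

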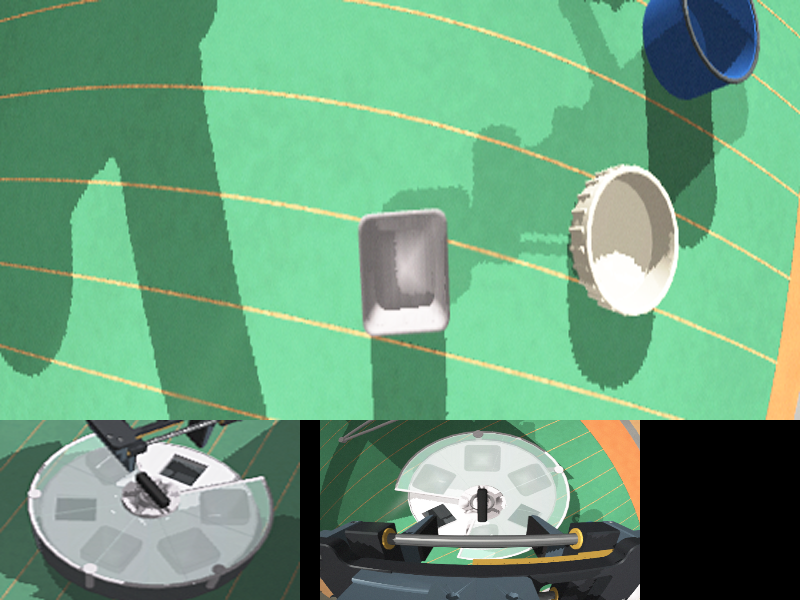

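Tin b's rim: (359,213),(446,208),(449,330),(366,336); the gap holds an empty pocket, ramekin clear at right.

```bash
python3 - <<'E'
from h import *
T=np.load('w13.npy'); w=lambda u,v,z: wpx(T,u*.7,v/2,z)
c,a,e=square([w(359,213,.054),w(446,208,.054),w(449,330,.054),w(366,336,.054)],.066); print(c,a,e)
plan((*c,.034,a+90))
E
```

```text
[ 0.5278 -0.3741] 13.0 1.3
now [ 0.5379 -0.4275  0.2314] [-1.7999e+02 -2.0000e-02  1.0006e+02] j6 -53.5 t 47.15
d [ 54.4  -0.6 197.4] rz -2.94
```

Emit:
jog_arm(deltas=[[[55, -0.6, 30, 0, 0, -3, 1], [55, -0.6, 80, 0, 0, -3, 1], [55, -0.6, 120, 0, 0, -3, 1], [55, -0.6, 150, 0, 0, -3, 1], [55, -0.6, 175, 0, 0, -3, 1], [55, -0.6, 190, 0, 0, -3, 1], [55, -0.6, 197, 0, 0, -3, 1], [55, -0.6, 197, 0, 0, -3, 1]]], grip_force=35)

```text
time_s: 48.15
ee_pos: [0.5277, -0.3745, 0.0347]
orientation: [180.0, 0.0, 103.0]
wrist_force: [-0.6, -0.4, 0.2]
opening: 1.0
grip_force: 0.0
```

Emit:
jog_arm(deltas=[[[0, 0, 0, 0, 0, 0, -1], [0, 0, 0, 0, 0, 0, -1], [0, 0, 0, 0, 0, 0, -1], [0, 0, 0, 0, 0, 0, -1], [0, 0, 0, 0, 0, 0, -1], [0, 0, 0, 0, 0, 0, -1], [0, 0, -15, 0, 0, 0, -1], [0, 0, -30, 0, 0, 0, -1]]])

```text
time_s: 49.15
ee_pos: [0.5275, -0.3747, 0.0655]
orientation: [180.0, 0.0, 103.0]
wrist_force: [0.1, -1.2, -1.5]
opening: 0.721
grip_force: 35.0
```

Emit:
jog_arm(deltas=[[[0, 0, -50, 0, 0, 0, -1], [0, 0, -100, 0, 0, 0, -1], [0, 0, -136, 0, 0, 0, -1], [0, 0, -136, 0, 0, 0, -1], [0, 0, -136, 0, 0, 0, -1]]])

```text
time_s: 49.78
ee_pos: [0.5271, -0.3744, 0.2003]
orientation: [-180.0, -0.0, 103.0]
wrist_force: [-0.4, 0.0, -2.0]
opening: 0.725
grip_force: 35.0
```

```bash
python3 - <<'E'
from h import *
plan((.4925,.1247,.2,174.2,0))
E
```

```text
now [ 0.5271 -0.3744  0.2003] [-1.7998e+02 -2.0000e-02  1.0299e+02] j6 -53.7 t 49.775
d [4.941e+02 7.840e+01 3.000e-01] rz -71.21
```

Emit:
jog_arm(deltas=[[[50, 8, 0, 0, 0, -9, -1], [105, 17, 0, 0, 0, -18, -1], [160, 25, 0, 0, 0, -27, -1], [215, 34, 0, 0, 0, -36, -1], [270, 43, 0, 0, 0, -45, -1], [325, 52, 0, 0, 0, -54, -1], [375, 60, 0, 0, 0, -63, -1], [430, 68, 0, 0, 0, -71.2, -1]]])

```text
time_s: 50.78
ee_pos: [0.4961, 0.0611, 0.1995]
orientation: [-180.0, -0.1, 174.5]
wrist_force: [1.1, 0.0, -1.5]
opening: 0.722
grip_force: 35.0
```

Emit:
jog_arm(deltas=[[[0, 0, 0, 0, 0, 0, -1], [0, 0, 0, 0, 0, 0, -1]]])

```text
time_s: 51.02
ee_pos: [0.4966, 0.0596, 0.1997]
orientation: [-180.0, -0.1, 174.2]
wrist_force: [0.2, -0.5, -0.6]
opening: 0.72
grip_force: 35.0
```

```bash
python3 - <<'E'
from h import *
plan((.4925,.1247,.2,174.2,0))
E
```

```text
now [0.4966 0.0596 0.1997] [-1.7998e+02 -8.0000e-02  1.7419e+02] j6 -84.2 t 51.025
d [10.7 64.4 -0.3] rz -0.01
```

Emit:
jog_arm(deltas=[[[5, 32, 0, 0, 0, 0, -1], [10.7, 64.4, 0, 0, 0, 0, -1], [10.7, 64.4, 0, 0, 0, 0, -1], [10.7, 64.4, 40, 0, 0, 0, -1], [10.7, 64.4, 75, 0, 0, 0, -1], [10.7, 64.4, 100, 0, 0, 0, -1], [10.7, 64.4, 105, 0, 0, 0, -1], [10.7, 64.4, 105, 0, 0, 0, -1]]])

```text
time_s: 52.02
ee_pos: [0.4933, 0.124, 0.0957]
orientation: [-180.0, -0.0, 174.1]
wrist_force: [0.7, -0.4, -1.7]
opening: 0.72
grip_force: 35.0
```

Emit:
jog_arm(deltas=[[[0, 0, 0, 0, 0, 0, -1], [0, 0, 0, 0, 0, 0, -1]]])

```text
time_s: 52.28
ee_pos: [0.4934, 0.1248, 0.0962]
orientation: [180.0, 0.1, 174.2]
wrist_force: [0.7, -0.6, -1.8]
opening: 0.719
grip_force: 35.0
```

```bash
python3 - <<'E'
from h import *
plan((.4922,.1247,.055,174.2))
E
```

```text
now [0.4934 0.1248 0.0962] [1.7998e+02 8.0000e-02 1.7419e+02] j6 -76.7 t 52.275
d [ 1.2 -0.2 41.2] rz -0.01
```

Emit:
jog_arm(deltas=[[[0.6, -0.2, 10, 0, 0, 0, -1], [0.6, -0.2, 18, 0, 0, 0, -1], [0.6, -0.2, 26, 0, 0, 0, -1], [0.6, -0.2, 32, 0, 0, 0, -1], [0.6, -0.2, 37, 0, 0, 0, -1], [0.6, -0.2, 39, 0, 0, 0, -1], [0.6, -0.2, 40, 0, 0, 0, -1], [0.6, -0.2, 40, 0, 0, 0, -1]]])

```text
time_s: 53.28
ee_pos: [0.4924, 0.1247, 0.0555]
orientation: [180.0, 0.0, 174.2]
wrist_force: [-0.4, -0.4, -1.5]
opening: 0.719
grip_force: 35.0
```

Emit:
jog_arm(deltas=[[[0, 0, 0, 0, 0, 0, 1], [0, 0, 0, 0, 0, 0, 1], [0, 0, 0, 0, 0, 0, 1], [0, 0, -20, 0, 0, 0, 1], [0, 0, -60, 0, 0, 0, 1], [0, 0, -120, 0, 0, 0, 1], [0, 0, -149, 0, 0, 0, 1], [0, 0, -149, 0, 0, 0, 1]]])

```text
time_s: 54.28
ee_pos: [0.4935, 0.1248, 0.2066]
orientation: [179.9, 0.2, 174.2]
wrist_force: [0.1, 0.6, -0.5]
opening: 1.004
grip_force: 0.0
```

```bash
python3 - <<'E'
from h import *
s=manip.snapshot('wrist'); w=s['img'][:,:,::-1]; cv2.imwrite('pics/w14.png',w)
a=cv2.imread('pics/w4.png',0); b=cv2.resize(cv2.imread('pics/w14.png',0),None,fx=1.4,fy=1.4,interpolation=cv2.INTER_CUBIC)
t=a[212:325,342:452]; r=cv2.matchTemplate(b[180:355,310:485],t,cv2.TM_CCOEFF_NORMED); print(cv2.minMaxLoc(r),'expected loc (32,32)')
plan((.40,-.05,.25,174.2))
E
```

```text
(-0.3860522210597992, 0.9892967343330383, (62, 7), (32, 31)) expected loc (32,32)
now [0.4926 0.1247 0.205 ] [1.7998e+02 1.0000e-01 1.7419e+02] j6 -76.7 t 54.325
d [  74.5 -183.2  -45. ] rz -0.01
```

Emit:
jog_arm(deltas=[[[20, -60, -40, 0, 0, 0, 1], [40, -120, -40, 0, 0, 0, 1], [60, -180, -40, 0, 0, 0, 1], [80, -240, -40, 0, 0, 0, 1], [80, -300, -40, 0, 0, 0, 1], [80, -300, -40, 0, 0, 0, 1]]])

```text
time_s: 55.08
ee_pos: [0.3811, -0.1687, 0.2433]
orientation: [180.0, -0.1, 173.9]
wrist_force: [-0.2, 0.6, 0.1]
opening: 1.0
grip_force: 0.0
```

```bash
python3 - <<'E'
from h import *
i=manip.snapshot('side')['img'][:,:,::-1]; j=manip.snapshot('scene')['img'][:,:,::-1]
c=np.zeros((600,800,3),np.uint8)
c[:400,:400]=cv2.resize(i[160:290,175:325],(400,400),interpolation=cv2.INTER_CUBIC); c[:400,400:]=cv2.resize(j[150:295,240:395],(400,400),interpolation=cv2.INTER_CUBIC)
c[400:,:267]=cv2.resize(j,(267,200)); c[400:,267:534]=cv2.resize(i,(267,200)); c[400:,534:]=cv2.resize(cv2.imread('pics/w14.png'),(266,200))
cv2.imwrite('pics/c15.png',c)
E
```

```text
(no output)
```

View pics/c15.png

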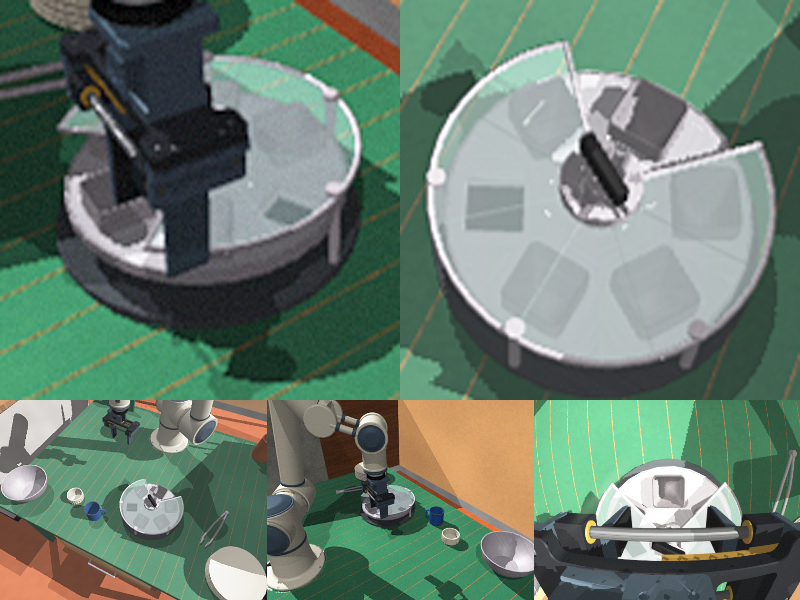

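The picture shows five tins seated, the sixth pocket empty at (495,208), the cart clear of tins, and the mug, ramekin and tongs in place. Handing in.

```bash
python3 -c "
from station import manip
print(manip.hand_in())"
```

```text
the job is handed in; nothing more can be done
None
```

I handed the job in at about 55 s of the 210 s allowed: all four loose tins are seated along with the one already in the carousel, the handle looks home, and the mug, ramekin and tongs stand where they were. The hand-in returned no verdict, so this rests on my last camera pictures and the force readings.

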